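# Heft the spray bottles and hold up the full one

## Task

Three spray bottles that look alike stand on the grooved drain table in front of the robot (the one by the tap does not count); one is full and the other two are nearly empty. Feel by their weight which one is full, lift that one about 5 cm clear of the table and finish still holding it there, upright and steady, ready to be taken from the gripper. Any empty one you lift to try it must be set back down upright where it stood, no bottle may be tipped over, and the crockery round about is to be left alone.

Things in the scene. Friction and masses are not known exactly. Their poses are not given: they have to be found in the camera images.
- bottle_p: Opaque white spray bottle, 58x124x278 mm; its two twins look the same. One is full (0.59 to 0.84 kg), two nearly empty (0.14 to 0.28 kg): to be felt, the name tells nothing. Origin: centre of underside (height 0 on the table); z up, y the long way, nozzle and trigger at +y. Body (mm) x -28..28, y -59..42, z 0..186; neck x -22..22, y -22..28, z 181..232.
- bottle_q: Opaque white spray bottle, 58x124x278 mm; its two twins look the same. One is full (0.59 to 0.84 kg), two nearly empty (0.14 to 0.28 kg): to be felt, the name tells nothing. Origin: centre of underside (height 0 on the table); z up, y the long way, nozzle and trigger at +y. Body (mm) x -28..28, y -59..42, z 0..186; neck x -22..22, y -22..28, z 181..232.
- bottle_r: Opaque white spray bottle, 58x124x278 mm; its two twins look the same. One is full (0.59 to 0.84 kg), two nearly empty (0.14 to 0.28 kg): to be felt, the name tells nothing. Origin: centre of underside (height 0 on the table); z up, y the long way, nozzle and trigger at +y. Body (mm) x -28..28, y -59..42, z 0..186; neck x -22..22, y -22..28, z 181..232.
- bottle_p_head (a point): Grip point in the bottle's pump head, 250 mm above its underside and 5 mm to +y of its origin; axes as the bottle's. The head is flat-sided, 30 mm wide in x, bottle y -26..48, z 222..278: take it from above, fingers either side in x. Trigger and nozzle (16 to 18 mm wide) lie beyond it at bottle y 27..62. All rigid; a 60 N grip holds the full one.
- bottle_q_head (a point): Grip point in the bottle's pump head, 250 mm above its underside and 5 mm to +y of its origin; axes as the bottle's. The head is flat-sided, 30 mm wide in x, bottle y -26..48, z 222..278: take it from above, fingers either side in x. Trigger and nozzle (16 to 18 mm wide) lie beyond it at bottle y 27..62. All rigid; a 60 N grip holds the full one.
- bottle_r_head (a point): Grip point in the bottle's pump head, 250 mm above its underside and 5 mm to +y of its origin; axes as the bottle's. The head is flat-sided, 30 mm wide in x, bottle y -26..48, z 222..278: take it from above, fingers either side in x. Trigger and nozzle (16 to 18 mm wide) lie beyond it at bottle y 27..62. All rigid; a 60 N grip holds the full one.
- plates: Bystander: stack of white plates, 202 mm across, 55 mm high. Origin: centre of the underside.
- bowls: Bystander: stack of white bowls, 140 mm across, 97 mm high. Origin: centre of the underside.
- mug_front: Bystander: cream mug standing upside down, 64 x 91 mm, 50 mm high. Origin: at the underside, y -46..46 with the handle at -y.
- mug_back: Bystander: a second cream mug standing upside down, 64 x 91 mm, 50 mm high. Origin: at the underside, y -46..46 with the handle at -y.
- shot_glass: Bystander: small clear glass, 48 mm across, 61 mm high. Origin: centre of the underside.

How it is judged:
By the outcome, as a careful person would: the job done as asked, in the order asked, and still so for the second after the job is handed in, while the arm keeps its last pose, push and grip.
It also fails if it takes over 58 s, if anything falls off the work surface, if the arm or the gripper's body presses on something with over 40 N, if the wrist force passes 120 N, or if a joint passes its speed limit or range.

## Robot

A 6-joint arm with a two-finger parallel gripper is mounted at the origin on a cart in front of the work surface, level with it; the furniture and walls round the work are solid. World frame = base frame: x ahead of the robot, y to its left, z up, the work surface at z = 0. Lengths are in m, angles in degrees, forces in N, time in s.
With the tool pointing down it reaches from about 0.25 to 0.8 m from the base axis. Payload 8.5 kg.
Tool frame: the origin (TCP) lies at the very end of the fingers, on their centre line; the grasp point (between the pads) lies 19 mm behind it; z points along the fingers, y is the line along which they close (so a half turn about z gives the same grasp; the last joint's range is limited). The gripper opens to 85 mm and grips with 20 to 120 N. Pads are 22 mm wide; open, the fingers measure 114 mm over their backs; the gripper's body (76 mm by 85 mm) begins 54 mm behind the grasp point. The pads swing forward as they close: fully open they stand 13 mm farther back than shut.
Start: joints at [-72.479, 13.648, -0.773, 75.585, 0, 90], TCP at [0.158, -0.501, 0.231] pointing down, gripper open.
Joint ranges: [-152.45, 152.45], [-59.26, 108.67], [-65.41, 83.53], [-104.44, 129.93], [-82.83, 76.93], [-180, 180]. Speed limits (degrees/s): [127.2, 127.2, 159.86, 180, 180, 180].

## Interface

Orientations are given as [roll, pitch, yaw] about the fixed x, y, z axes, in that order (R = Rz(yaw) Ry(pitch) Rx(roll)).
In Python, from workcell import env gives the robot as it stands. The module is installed in compiled form; this text tells all that it offers.
- The arm moves only by the shell command python3 -m pendant 'ROWS'. ROWS is JSON, a list that holds one entry, the list of rows, each a list of 7 numbers: the finger opening in mm, from 0 to 85.4, then the shift along the tool's x, y, z each as a share of 200 mm, from -1 to 1, then the turn, a rotation vector about the tool's x, y, z each as a share of 180 degrees, from -1 to 1. A call has 1 to 5 rows; each row is the pose to reach, as a shift and turn from the pose commanded when the call began, along the tool's axes at that moment, turning the shorter way round; what a row does not reach only later rows make up. A row lasts 1/8 s, in which the tool goes at most 62.5 mm and 10.7 degrees, less where a joint would pass 70% of its speed; a pose out of reach is approached as far as the arm can. A call with a number of a shift or a turn outside -1 to 1 is refused whole. A call with a gripper value outside its range is refused whole. The fingers move at their own pace and stop on an object; the grip force is fixed at half the most. Time passes only in rows, so rows that repeat a pose let the fingers close. It gives the time, the measured TCP pose, the force, the opening and the grip force at its end, in the units of the state.
- env.state(): the state, without advancing time (a new reading comes with each control period).
- env.grab_frame(name): name is "side" or "top" or "wrist"; returns the picture (400x640x3 uint8, red, green, blue); there is no depth.
- env.get_calibration(name): a dict with "fx", "fy", "cx", "cy" (pixels), "xyz" and "attitude" of the camera in the world; the wrist camera has in their place "T_tool_cam" (4x4, takes a point from camera to tool coordinates, whose origin is the TCP and whose axes are the flange's). Camera axes: x right, y down, z forward; pixel columns grow to the right and rows downward; lengths in m; the calibration is good to about 2 mm. A picture is of the moment at which its call begins: read the wrist's pose just before it. get_calibration takes no time and is no camera call.
- env.finish_job(): hands the job in; it is judged then, once.
Trained networks look in the newest picture that a camera, given by its name, has taken for a name from the list of things; names that differ only in an ending like _2 or _b are one class to them, and where a whole thing is asked for, a point or a joint stands for the part that bears it (a point fixed in the world has none). Each returns a list of dicts, best first, with "conf" (0 to 1); they miss things now and then, are a little off and sometimes report something else, mostly with a low value. They report only what shows in the picture. A call takes as long as a camera call.
- env.regions_of(camera, thing): "mask" (400x640 bool, what is visible of it) and "location" ([row, column] in pixels, amid what is visible of it).
The state is a dict: "t": time; "q": joint angles; "qvel": joint speeds; "effort": joint torques, N m; "ee_pos": TCP position; "ee_rot": TCP orientation; "ft_force": force on the tool from outside, world axes, zero at the start; "ft_torque": the same for the moment, N m; "opening": finger opening in m; "gripper_force": force on a finger pad.
Only numpy, scipy, OpenCV 4.12 (cv2) and the standard library are available. Lean on these libraries where they do the work, as an engineer would, in place of code of your own. Each camera call takes 0.05 s, during which the arm holds its last target. There are 200 camera calls.

## Working session

There is one attempt and no reset: what is moved stays moved. The work goes in short steps, Python scripts to look and compute and a shell command to move; the robot and the scene stay as the last step left them, time stands still between calls to the robot, and variables do not carry over. Pictures are saved under pics/ and viewed, at most 10 in all, crops included, and the job is handed in when it is done.

```bash
mkdir -p pics
cat > h.py <<'E'
import numpy as np, cv2
from workcell import env
from scipy.spatial.transform import Rotation as R
def cam(n):
    c=env.get_calibration(n); K=np.array([[c['fx'],0,c['cx']],[0,c['fy'],c['cy']],[0,0,1]])
    return c,K
def save(n,f):
    im=env.grab_frame(n); cv2.imwrite('pics/'+f,im[:,:,::-1]); return im
E
python3 - <<'E'
from h import *
for n in ['side','top','wrist']: print(n,env.get_calibration(n))
s=env.state();print(s)
a=save('top','a.png');b=save('side','b.png')
for n in ['top','side']:
  for t in ['bottle_p','bottle_p_head','plates','bowls','mug_front','shot_glass']:
    for r in env.regions_of(n,t):
      m=r['mask'];ys,xs=np.nonzero(m);print(n,t,round(r['conf'],2),np.round(r['location']),m.sum(),xs.min(),xs.max(),ys.min(),ys.max())
E
```

```text
side {'fx': 434.0653029009884, 'fy': 434.0653029009884, 'cx': 315.6667118210202, 'cy': 203.15616931343186, 'xyz': array([ 0.61169805, -0.96957938,  0.8437298 ]), 'attitude': array([-122.19166424,   -1.18871776,   -1.724644  ])}
top {'fx': 375.69293961448807, 'fy': 375.69293961448807, 'cx': 318.092003238607, 'cy': 201.38301235699876, 'xyz': array([0.51939755, 0.07112968, 1.05470786]), 'attitude': array([-172.22793142,    1.38865252,  -90.14069167])}
wrist {'fx': 357.0227063569693, 'fy': 357.0227063569693, 'cx': 316.47569320025303, 'cy': 197.25648586851017, 'T_tool_cam': array([[ 1.01642542e-03, -9.57990055e-01, -2.86799620e-01,
         7.26274364e-02],
       [ 9.99999322e-01,  8.11007523e-04,  8.35034558e-04,
        -1.89745117e-04],
       [-5.67358153e-04, -2.86800274e-01,  9.57990230e-01,
        -1.43220659e-01],
       [ 0.00000000e+00,  0.00000000e+00,  0.00000000e+00,
         1.00000000e+00]])}
{'t': 0.0, 'q': array([-7.24821009e+01,  1.36838010e+01, -8.16734829e-01,  7.55859389e+01,
        3.93003916e-04,  8.99990187e+01]), 'qvel': array([-0.05461439,  0.06514707,  0.0948
[... 509 characters left out ...]
355.] 1227 339 368 195 253
top bottle_p 0.79 [246. 422.] 1794 396 444 214 269
top bottle_p 0.75 [230. 259.] 1699 240 279 199 259
top bottle_p_head 0.7 [228. 351.] 1280 339 369 194 254
top bowls 0.87 [157. 303.] 2249 276 328 133 187
top shot_glass 0.74 [173. 427.] 295 417 436 163 181
side bottle_p 0.89 [228. 292.] 1807 276 310 185 275
side bottle_p 0.68 [278. 268.] 3552 243 294 217 320
side bottle_p 0.64 [176. 284.] 1193 267 305 149 223
side bottle_p_head 0.87 [231. 290.] 1733 277 310 185 275
side plates 0.75 [280. 363.] 3285 324 396 251 310
side bowls 0.59 [228. 348.] 1529 326 371 207 248
side mug_front 0.46 [204. 309.] 114 305 313 194 211
side shot_glass 0.93 [312. 349.] 457 339 359 300 328
```

View pics/a.png

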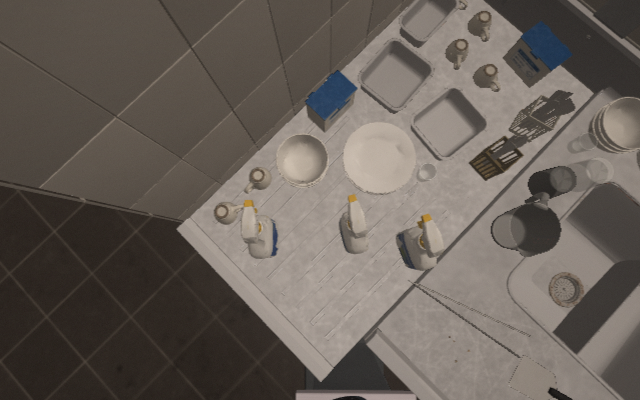

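View pics/b.png

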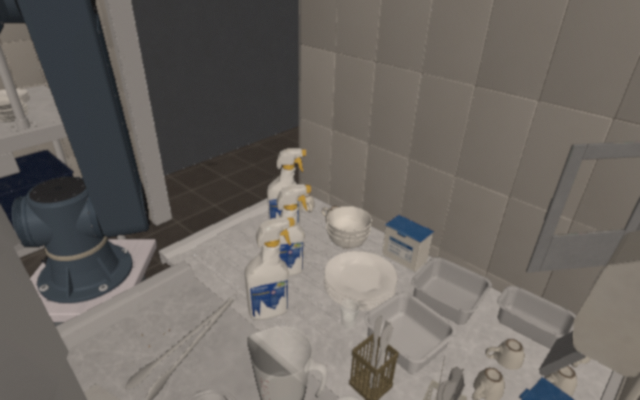

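The top view shows the three bottles' heads at about (248,210), (354,205) and (430,225), with yellow nozzles pointing up (+x). The side view shows them in a row at (290,160), (295,195) and (270,235). I'll fit each pose to both views and triangulate the nozzles.

```bash
cat >> h.py <<'E'
def T(n,s=None):
    c,K=cam(n)
    if n=='wrist':
        A=np.eye(4);A[:3,:3]=R.from_euler('xyz',s['ee_rot'],degrees=True).as_matrix();A[:3,3]=s['ee_pos'];M=A@c['T_tool_cam']
    else:
        M=np.eye(4);M[:3,:3]=R.from_euler('xyz',c['attitude'],degrees=True).as_matrix();M[:3,3]=c['xyz']
    return K,np.linalg.inv(M)
def proj(KT,P):
    K,W=KT;p=np.c_[P,np.ones(len(P))]@W.T[:,:3]@K.T;return p[:,:2]/p[:,2:]
BOX=[(-28,28,-59,42,0,150),(-22,22,-40,30,150,190),(-18,18,-20,24,185,232),(-15,15,-26,48,222,278),(-9,9,27,62,245,275)]
def sil(KT,x,y,yaw):
    m=np.zeros((400,640),np.uint8);c,s=np.cos(yaw),np.sin(yaw)
    for b in BOX:
        P=np.array([(i,j,k) for i in b[:2] for j in b[2:4] for k in b[4:]])/1000
        W=np.c_[c*P[:,0]-s*P[:,1]+x,s*P[:,0]+c*P[:,1]+y,P[:,2]]
        cv2.fillConvexPoly(m,cv2.convexHull(np.round(proj(KT,W)*1).astype(np.int32)),1)
    return m>0
def tri(obs):
    A=[]
    for (K,W),(u,v) in obs:
        P=K@W[:3];A+= [u*P[2]-P[0],v*P[2]-P[1]]
    X=np.linalg.svd(np.array(A))[2][-1];return X[:3]/X[3]
E
python3 - <<'E'
from h import *
from scipy.optimize import differential_evolution as DE
Kt,Ks=T('top'),T('side')
def yel(f):
    im=cv2.imread('pics/'+f);h=cv2.cvtColor(im,cv2.COLOR_BGR2HSV)
    m=cv2.inRange(h,(12,140,110),(30,255,255));n,l,st,c=cv2.connectedComponentsWithStats(m)
    return [(np.round(c[i],1),st[i,4]) for i in range(1,n) if st[i,4]>8]
print('top',yel('a.png'));print('side',yel('b.png'))
env.grab_frame('top');mt=sorted(env.regions_of('top','bottle_p')[:3],key=lambda r:r['location'][1])
env.grab_frame('side');ms=sorted(env.regions_of('side','bottle_p')[:3],key=lambda r:r['location'][0])
f=lambda a,b:(a&b).sum()/((a|b).sum()+1)
for a,b in zip(mt,ms):
    print(a['location'],b['location'],a['conf'],b['conf'])
    g=lambda p,w=(1,1):-w[0]*f(sil(Kt,*p),a['mask'])-w[1]*f(sil(Ks,*p),b['mask'])
    for w in [(1,1),(1,.0)]:
        r=DE(g,[(.2,.8),(-.4,.5),(-3.1416,3.1416)],args=(w,),seed=1,maxiter=60,popsize=12,tol=1e-4)
        print(w,np.round(r.x[:2],3),np.degrees(r.x[2]).round(1),r.fun.round(3))
E
python3 - <<'E'
import cv2,numpy as np
a=cv2.imread('pics/a.png')[185:285,210:470];b=cv2.imread('pics/b.png')[140:330,235:325]
cv2.imwrite('pics/c.png',np.hstack([cv2.resize(a,None,fx=2,fy=2,interpolation=2),np.zeros((200,0,3),np.uint8)]) if 0 else cv2.resize(a,None,fx=3,fy=3,interpolation=2))
E
```

```text
top [(array([351.8, 198. ]), np.int32(41)), (array([248. , 202.9]), np.int32(52)), (array([426. , 217.5]), np.int32(51)), (array([259.4, 227.5]), np.int32(14))]
side [(array([303.9, 152.2]), np.int32(12)), (array([298.7, 162.6]), np.int32(48)), (array([288.1, 166.8]), np.int32(26)), (array([308.1, 187.9]), np.int32(18)), (array([302.6, 200.2]), np.int32(37)), (array([290.6, 206.8]), np.int32(35)), (array([291.4, 221.4]), np.int32(19)), (array([285.4, 234.6]), np.int32(39)), (array([272. , 243.3]), np.int32(43))]
[231.8, 257.3] [175.6, 283.7] 0.64 0.6
(1, 1) [0.566 0.235] -84.8 -1.353
(1, 0.0) [0.564 0.233] 113.5 -0.788
[229.6, 352.1] [232.2, 292.6] 0.92 0.93
(1, 1) [0.579 0.007] -82.6 -1.443
(1, 0.0) [0.577 0.007] -78.5 -0.885
[245.9, 419.6] [276.4, 269.4] 0.94 0.74
(1, 1) [ 0.538 -0.152] -70.4 -1.781
(1, 0.0) [ 0.538 -0.152] -70.4 -0.893
```

View pics/c.png

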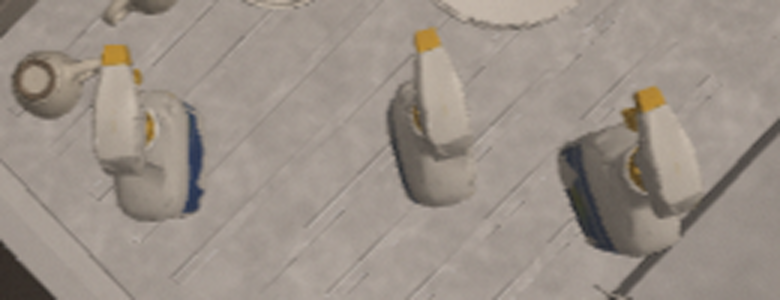

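Run:
```python
from h import *
Kt,Ks=T('top'),T('side')
def ray(KT,u,z):
    K,W=KT;M=np.linalg.inv(W);d=M[:3,:3]@np.linalg.inv(K)@[u[0],u[1],1];o=M[:3,3];return o+d*(z-o[2])/d[2]
tip=[((248,202.9),(303.9,152.2)),((351.8,198),(308.1,187.9)),((426,217.5),(291.4,221.4))]
top=[((117,50),(121,165)),((427,38),(455,145)),((650,97),(684,206))]
for (a,b),(f,k) in zip(tip,top):
    X=tri([(Kt,a),(Ks,b)]);print('tip',X.round(3),'reproj',proj(Kt,X[None])[0].round(1),a,proj(Ks,X[None])[0].round(1),b)
    g=lambda c:(210+c[0]/3,185+c[1]/3)
    F,B=ray(Kt,g(f),.268),ray(Kt,g(k),.272);d=F-B
    print(F.round(3),B.round(3),'heading',np.degrees(np.arctan2(d[1],d[0])).round(1),'len',np.hypot(*d[:2]).round(3))
```

```text
tip [0.624 0.239 0.267] reproj [248.  203.1] (248, 202.9) [304.  152.2] (303.9, 152.2)
[0.627 0.237 0.268] [0.546 0.231 0.272] heading 3.8 len 0.081
tip [0.634 0.019 0.269] reproj [351.8 198. ] (351.8, 198) [308.1 187.9] (308.1, 187.9)
[0.634 0.018 0.268] [ 0.559 -0.     0.272] heading 13.4 len 0.078
tip [ 0.592 -0.135  0.268] reproj [426.  217.3] (426, 217.5) [291.3 221.4] (291.4, 221.4)
[ 0.592 -0.137  0.268] [ 0.517 -0.156  0.272] heading 14.1 len 0.077
```

Nozzle tips triangulate to z ≈ 0.268, which matches the given sizes. Head points (x, y, heading):
- Right: (.543, -.151), about 16°
- Middle: (.583, .008), about 12°
- Left: (.572, .235), about 4.5°

I'll start with the right one.

```bash
cat > d.py <<'E'
import sys
from h import *
x,y,z,h=map(float,sys.argv[1:5]);s=env.state()
r=R.from_euler('xyz',s['ee_rot'],degrees=True);g=R.from_euler('xyz',[180,0,h],degrees=True)
print('now',s['t'],s['ee_pos'].round(4),s['ee_rot'].round(2),'F',s['ft_force'].round(2),'q1,6',s['q'][[0,5]].round(1))
print('shift',(r.inv().apply(np.array([x,y,z])-s['ee_pos'])/.2).round(4),'turn',((r.inv()*g).as_rotvec()/np.pi).round(4))
E
python3 -m pendant '[[[85,0,0,-0.3,0,0,0],[85,0,0,-0.6,0,0,0],[85,0.25,-0.1,-0.8,0,0,0],[85,0.5,-0.25,-0.85,0,0,0],[85,0.8,-0.4,-0.85,0,0,0]]]'
python3 d.py .543 -.151 .36 16
```

```text
t: 1.52
ee_pos: [0.2837, -0.379, 0.4025]
ee_rot: [179.9, -0.1, 17.4]
ft_force: [2.0, -0.7, -0.5]
opening: 0.0849
gripper_force: 0.0
now 1.525 [ 0.2837 -0.379   0.4025] [ 1.7988e+02 -5.0000e-02  1.7450e+01] F [ 1.98 -0.74 -0.53] q1,6 [-53.2 109.4]
shift [ 1.5783 -0.6993  0.2124] turn [ 0.0007 -0.0003  0.008 ]
```

```bash
python3 -m pendant '[[[85,0.3,-0.13,0,0,0,0],[85,0.55,-0.25,0,0,0,0],[85,0.8,-0.37,0,0,0,0],[85,1,-0.5,0,0,0,0],[85,1,-0.55,0,0,0,0]]]' >/dev/null
python3 d.py .543 -.151 .36 16
```

```text
now 2.15 [ 0.442  -0.2128  0.4006] [-1.7995e+02  2.0000e-02  1.7730e+01] F [-0.51  0.21 -0.17] q1,6 [-25.7 136.6]
shift [ 0.5751 -0.1402  0.2032] turn [-0.0003  0.0001  0.0096]
```

```bash
python3 -m pendant '[[[85,0.3,-0.07,0.1,0,0,0.01],[85,0.57,-0.14,0.1,0,0,0.01],[85,0.57,-0.14,0.1,0,0,0.01],[85,0.57,-0.14,0.1,0,0,0.01]]]' >/dev/null
python3 d.py .543 -.151 .236 16
python3 - <<'E'
from h import *
s=env.state();im=save('wrist','w1.png');KT=T('wrist',s)
for x,y,h in [(.543,-.151,16)]:
    c,q=np.cos(np.radians(h)),np.sin(np.radians(h))
    for a,b in [(48-5,0),(43,15),(43,-15),(-31,15),(-31,-15)]:
        P=np.array([[x+(a*c-b*q)/1000,y+(a*q+b*c)/1000,.278]]);u=proj(KT,P)[0]
        cv2.circle(im,tuple(int(round(v)) for v in u),4,(255,0,0),1)
cv2.imwrite('pics/w1o.png',im[:,:,::-1])
E
```

```text
now 2.65 [ 0.5401 -0.1541  0.3812] [-1.7999e+02  4.0000e-02  1.5730e+01] F [ 0.42 -1.08  0.19] q1,6 [-15.9 148.4]
shift [ 0.0186 -0.0109  0.7261] turn [-0.      0.0002 -0.0015]
```

View pics/w1o.png

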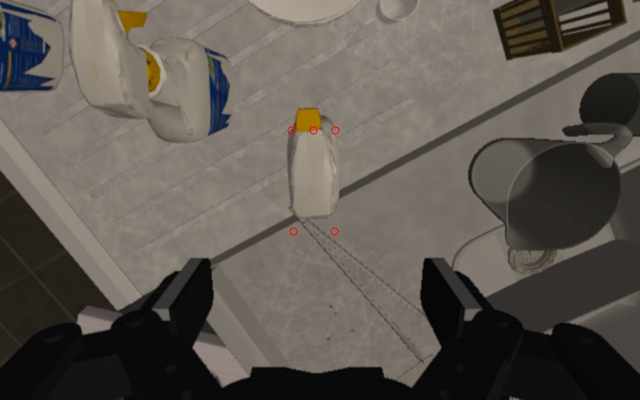

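The wrist picture shows the right bottle's head centred at column ~313. Its nozzle is at (308,118) and its back at (316,217). The predicted position agrees within 2–3 mm, and the heading is about 3° more. I'm descending and gripping.

```bash
python3 -m pendant '[[[85,0.02,-0.01,0.1,0,0,-0.018],[85,0.02,-0.01,0.35,0,0,-0.018],[85,0.02,-0.01,0.6,0,0,-0.018],[85,0.02,-0.01,0.725,0,0,-0.018],[85,0.02,-0.01,0.725,0,0,-0.018]]]'
python3 -m pendant '[[[85,0,0,0,0,0,0],[40,0,0,0,0,0,0],[40,0,0,0,0,0,0],[20,0,0,0,0,0,0],[20,0,0,0,0,0,0]]]'
python3 -m pendant '[[[20,0,0,0,0,0,0],[20,0,0,0,0,0,0],[20,0,0,0,0,0,0]]]'
```

```text
t: 3.32
ee_pos: [0.542, -0.1515, 0.2356]
ee_rot: [-179.9, 0.1, 18.9]
ft_force: [-0.3, -0.1, 0.5]
opening: 0.085
gripper_force: 0.0
t: 3.95
ee_pos: [0.5441, -0.1506, 0.2368]
ee_rot: [180.0, -0.0, 19.0]
ft_force: [-0.6, 1.2, 4.3]
opening: 0.0289
gripper_force: 59.1
t: 4.32
ee_pos: [0.5442, -0.1506, 0.2368]
ee_rot: [180.0, -0.1, 19.0]
ft_force: [-0.6, 0.8, 5.5]
opening: 0.0291
gripper_force: 59.2
```

```bash
python3 -m pendant '[[[20,0,0,-0.03,0,0,0],[20,0,0,-0.07,0,0,0],[20,0,0,-0.12,0,0,0],[20,0,0,-0.15,0,0,0],[20,0,0,-0.15,0,0,0]]]'
python3 -m pendant '[[[20,0,0,0,0,0,0],[20,0,0,0,0,0,0],[20,0,0,0,0,0,0],[20,0,0,0,0,0,0],[20,0,0,0,0,0,0]]]'
python3 -m pendant '[[[20,0,0,0,0,0,0]]]'; python3 -c "
from h import *
print(env.state()['effort'].round(2),env.state()['ft_torque'].round(3))"
```

```text
t: 4.95
ee_pos: [0.5442, -0.1508, 0.2669]
ee_rot: [180.0, -0.0, 19.0]
ft_force: [0.4, -0.1, -7.2]
opening: 0.0292
gripper_force: 59.7
t: 5.58
ee_pos: [0.5439, -0.1507, 0.2662]
ee_rot: [-180.0, 0.0, 19.0]
ft_force: [-0.4, -0.6, -6.9]
opening: 0.0287
gripper_force: 59.7
t: 5.7
ee_pos: [0.5439, -0.1507, 0.2663]
ee_rot: [-180.0, -0.0, 19.0]
ft_force: [-1.0, 0.6, -7.4]
opening: 0.029
gripper_force: 59.7
[-0.000e+00 -6.329e+01  3.808e+01  8.000e-02 -4.000e-02  0.000e+00] [ 0.067 -0.085 -0.014]
```

The weight is 7.1 N, or 0.72 kg. That is in the full range (an empty one reads at most 2.7 N), so this is the full bottle. I'm raising it to 5 cm and checking.

```bash
python3 -m pendant '[[[20,0,0,-0.05,0,0,0],[20,0,0,-0.105,0,0,0],[20,0,0,-0.105,0,0,0],[20,0,0,-0.105,0,0,0],[20,0,0,-0.105,0,0,0]]]'
python3 -m pendant '[[[20,0,0,0,0,0,0],[20,0,0,0,0,0,0],[20,0,0,0,0,0,0],[20,0,0,0,0,0,0],[20,0,0,0,0,0,0]]]'
python3 -c "
from h import *
save('side','s2.png');b=cv2.imread('pics/s2.png')[120:340,200:420];cv2.imwrite('pics/s2c.png',cv2.resize(b,None,fx=2.7,fy=2.7,interpolation=2))"
```

```text
t: 6.32
ee_pos: [0.5437, -0.1507, 0.2869]
ee_rot: [-180.0, 0.0, 19.0]
ft_force: [-0.3, -0.9, -8.0]
opening: 0.0289
gripper_force: 60.0
t: 6.95
ee_pos: [0.5439, -0.1507, 0.2873]
ee_rot: [-180.0, 0.0, 19.0]
ft_force: [-0.6, -0.0, -7.9]
opening: 0.0286
gripper_force: 59.9
```

View pics/s2c.png

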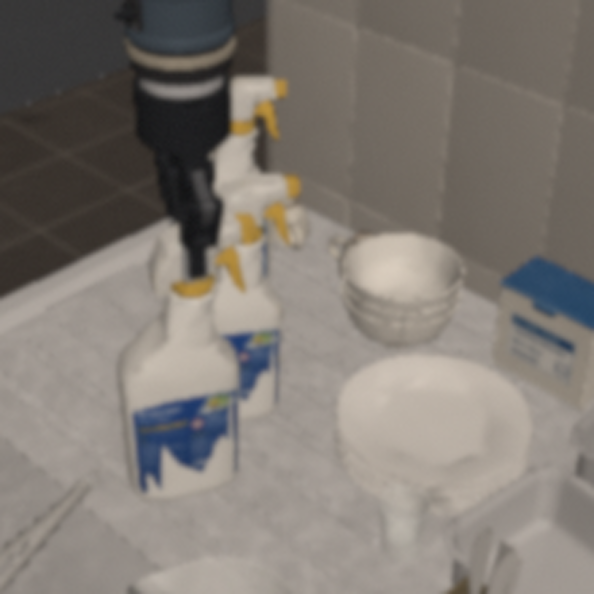

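The picture shows the gripped bottle upright. Its base is at pixel row ~301 (it was 320), so it is about 5 cm up, and the other two still stand untouched.

```bash
python3 -c "
from h import *
print(env.finish_job())"
```

```text
the job is handed in; nothing more can be done
None
```

The full bottle was the right-hand one (about 0.7–0.8 kg by feel), and it is now held upright and steady about 5 cm above the table. I lifted no other bottle and did not move the crockery.

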